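# Get the speaker out from behind the bedside things and onto its charger

## Task

The little round speaker at the back of the wooden bedside tray needs charging, but the bottle, the tumbler and the alarm clock hem it in: first stand all three upright on the round steel salver, then set the speaker in the middle of the black charging pad. Only after that put the bottle, the tumbler and the clock back upright on the tray, each on the spot where it stood before, with the clock facing the same way as before. Knock nothing over, and leave the books, the notebook and the glasses case as they lie.

Things in the scene. Friction and masses are not known exactly. Their poses are not given: they have to be found in the camera images.
- bottle_mid (a point): White water bottle with a cork-brown cap, loose, about 0.3 kg, 172 mm tall. Body 62 mm in diameter up to 108 mm above its foot, sloping in to a neck 28 mm across at 136 mm; the cap, 32 mm in diameter, reaches from 144 to 172 mm above the foot and can be gripped. The point is on its axis half-way up, 86 mm above its foot; z is its axis. It starts upright in one of three places on the wooden tray around the speaker (which of the three things has which place varies).
- tumbler_mid (a point): Greenish drinking glass, open and empty, loose, about 0.2 kg, 105 mm tall, 57 mm in diameter at the foot and 62 mm at the rim. The point is on its axis half-way up, 52.5 mm above its foot; z is its axis. It starts upright on the tray.
- clock_mid (a point): Dark petrol-blue alarm clock, an upright block with a round white dial on its front, loose, about 0.25 kg, 44 mm deep (its x), 56 mm wide (its y), 95 mm tall (z). The point is at its centre, 47.5 mm above its foot. The dial looks along its -x. It starts upright on the tray, dial roughly to the front of the tray.
- speaker_mid (a point): Low round speaker, grey with a copper band and an orange top, loose, about 0.18 kg, 64 mm in diameter, 40 mm tall. The point is on its axis half-way up, 20 mm above its foot; z is its axis. It starts at the back of the wooden tray; the bottle, tumbler and clock stand close round it in front and on both sides, about 10 mm away, taller than it, so that a gripper cannot get down beside it.
- tray_back (a point): Wooden bedside tray, fixed, 190 mm from front to back (x) and 260 mm wide (y), with a floor 8 mm above the work surface and a rim 8 mm thick whose top is 16 mm above the work surface. The point is in the middle of its back rim (+x side), at the rim's top; x points from front to back, so the tray's centre lies 95 mm from here along -x.
- salver: Round serving salver of steel, the side area, fixed, 250 mm in diameter. Its flat floor, 230 mm in diameter, is 5 mm above the work surface; its rim is 4 mm thick and 12 mm high. Origin at its centre, on the work surface.
- pad: Round black wireless charging pad with a white ring near its edge, fixed, 100 mm in diameter, its flat top 9 mm above the work surface. Origin at its centre, on the work surface.
- books: Bystander: two paperbacks lying one on the other, 125 x 185 mm, 44 mm high together, loose. Origin under the centre of the lower one.
- notebook: Bystander: black notebook with a pen on it, 135 x 205 mm, 25 mm high with the pen, loose. Origin under its centre.
- glasses_case: Bystander: brown spectacle case, 58 x 155 mm, 34 mm high, loose. Origin under its centre.
Not all that is in view belongs to the job. Of the things like the part that bears tumbler_mid, leave any that is purple; of the rest the smaller one is meant.

How it is judged:
By the outcome, as a careful person would: the job done as asked, in the order asked, and still so for the second after the job is handed in, with the robot touching nothing.
It also fails if it takes over 149 s, if anything falls off the work surface, if the arm or the gripper's body presses on something with over 40 N, if the wrist force passes 120 N, or if a joint passes its speed limit or range.

## Robot

A 6-joint arm with a two-finger parallel gripper is mounted at the origin on the work surface. World frame = base frame: x ahead of the robot, y to its left, z up, the work surface at z = 0. Lengths are in m, angles in rad, forces in N, time in s.
With the tool pointing down it reaches from about 0.425 to 0.95 m from the base axis. Payload 3.5 kg.
Tool frame: the origin (TCP) lies at the very end of the fingers, on their centre line; the grasp point (between the pads) lies 19 mm behind it (ctrl.grip_point_offset is the distance from the TCP to the grasp point, in m); z points along the fingers, y is the line along which they close (so a half turn about z gives the same grasp; the last joint's range is limited). The gripper opens to 85 mm and grips with 20 to 120 N. Pads are 22 mm wide; open, the fingers measure 114 mm over their backs; the gripper's body (76 mm by 85 mm) begins 54 mm behind the grasp point. The pads swing forward as they close: fully open they stand 13 mm farther back than shut.
Start: joints at [1.011, 0.286, 1.577, -0, 1.279, -0.15], TCP at [0.269, 0.619, 0.211] pointing down, gripper open.
Joint ranges: [-2.77, 2.77], [-0.9, 2.22], [0.21, 2.48], [-1.53, 4.67], [0.24, 2.81], [-2.84, 2.84]. Speed limits (rad/s): [2.79, 2.79, 3.14, 3.14, 3.14, 3.14].

## Interface

Orientations are given as a unit quaternion [x, y, z, w].
In Python, from plant import ctrl gives the robot as it stands. The module is installed in compiled form; this text tells all that it offers.
- The arm moves only by the shell command python3 -m pendant 'ROWS' [OPENING] [FORCE]. ROWS is JSON, a list of rows, each an object of numbers: "dx", "dy", "dz": the shift along the tool's x, y, z in cm; "twist": the turn about the tool's z in degrees. A call has 1 to 10 rows; each row is the pose to reach, as a shift and turn from the pose commanded when the call began, along the tool's axes at that moment; what a row does not reach only later rows make up. A row lasts 1/8 s, in which the tool goes at most 62.5 mm and 10.7 degrees, less where a joint would pass 70% of its speed; a pose out of reach is approached as far as the arm can. A call with a gripper value outside its range is refused whole. OPENING is the opening in per cent of the stroke, from 0 (shut) to 100 (fully open), set as the call begins (- or left out, the last holds). The fingers move at their own pace and stop on an object; FORCE is the grip in N (left out, the last holds). Time passes only in rows, so rows that repeat a pose let the fingers close. It gives the time, the measured TCP pose, the force, the opening and the grip force at its end, in the units of the state.
- ctrl.get_state(): the state, without advancing time (a new reading comes with each control period).
- ctrl.read_camera(name): name is "side" or "top" or "wrist"; returns a dict with "img" (384x512x3 uint8, red, green, blue), "depth" (384x512 float32, m along the optical axis (not along the pixel's ray), 0 where there is no reading), "camera_matrix" (3x3 intrinsics, pixels), "xyz" and "rotation" of the camera in the world; the wrist camera has in their place "tool_from_camera" (4x4, takes a point from camera to tool coordinates, whose origin is the TCP and whose axes are the flange's). Camera axes: x right, y up, looking along -z (the intrinsics and any distortion apply to the point x, -y, -z); pixel columns grow to the right and rows downward; lengths in m; the calibration is good to about 2 mm. A picture is of the moment at which its call begins: read the wrist's pose just before it.
- ctrl.sign_off(): hands the job in; it is judged then, once.
The state is a dict: "time": time; "qpos": joint angles; "dq": joint speeds; "joint_efforts": joint torques, N m; "eef_pos": TCP position; "tcp_rot": TCP orientation; "contact_force": force on the tool from outside, world axes, zero at the start; "wrist_torque": the same for the moment, N m; "opening": opening from 0.0 (shut) to 1.0 (fully open); "finger_force": force on a finger pad.
Only numpy, scipy, OpenCV 4.12 (cv2) and the standard library are available. Lean on these libraries where they do the work, as an engineer would, in place of code of your own. Each camera call takes 0.05 s, during which the arm holds its last target. There are 200 camera calls.

## Working session

There is one attempt and no reset: what is moved stays moved. The work goes in short steps, Python scripts to look and compute and a shell command to move; the robot and the scene stay as the last step left them, time stands still between calls to the robot, and variables do not carry over. Pictures are saved under pics/ and viewed, at most 14 in all, crops included, and the job is handed in when it is done.

```bash
mkdir -p pics; cat > h.py <<'E'
from plant import ctrl
import numpy as np, cv2
from scipy.spatial.transform import Rotation as R
def cam(n):
    s=ctrl.get_state(); c=ctrl.read_camera(n)
    if n=='wrist':
        T=np.eye(4);T[:3,:3]=R.from_quat(s['tcp_rot']).as_matrix();T[:3,3]=s['eef_pos']
        T=T@np.array(c['tool_from_camera']); c['xyz']=T[:3,3];c['rotation']=T[:3,:3]
    c['rotation']=np.array(c['rotation']).reshape(3,3); c['xyz']=np.array(c['xyz']); return c
def rays(c,uv):
    K=np.array(c['camera_matrix']); uv=np.atleast_2d(uv).astype(float)
    d=np.c_[(uv[:,0]-K[0,2])/K[0,0],-(uv[:,1]-K[1,2])/K[1,1],-np.ones(len(uv))]
    return d@c['rotation'].T
def onplane(c,uv,z):
    d=rays(c,uv); return c['xyz']+d*((z-c['xyz'][2])/d[:,2])[:,None]
def cloud(c):
    v,u=np.mgrid[:384,:512]; d=rays(c,np.c_[u.ravel(),v.ravel()])
    return (c['xyz']+d*c['depth'].ravel()[:,None]).reshape(384,512,3)
def proj(c,p):
    q=(np.atleast_2d(p)-c['xyz'])@c['rotation']; K=np.array(c['camera_matrix'])
    return np.c_[K[0,2]+K[0,0]*q[:,0]/-q[:,2],K[1,2]+K[1,1]*q[:,1]/q[:,2]]
def save(n,img): cv2.imwrite('pics/'+n,img[...,::-1])
E
python3 - <<'E'
from h import *
print({k:np.round(v,3) for k,v in ctrl.get_state().items()})
for n in('top','side'):
    c=cam(n); save(n+'0.png',cv2.resize(c['img'],(800,600),interpolation=cv2.INTER_CUBIC)); print(n,c['xyz'],c['rotation'].round(3).tolist(),c.keys(),np.array(c['camera_matrix']).tolist())
    import pickle; pickle.dump(c,open(n+'0.pkl','wb'))
E
```

```text
{'time': np.float64(0.0), 'qpos': array([ 1.011,  0.287,  1.578, -0.   ,  1.279, -0.15 ]), 'dq': array([-0.001,  0.   , -0.001,  0.003, -0.   ,  0.003]), 'joint_efforts': array([ 0.0000e+00, -4.0598e+01, -2.9263e+01, -0.0000e+00,  6.0000e-03,
       -0.0000e+00]), 'eef_pos': array([0.269, 0.619, 0.209]), 'tcp_rot': array([ 0.203,  0.979, -0.001, -0.   ]), 'contact_force': array([ 0.361, -0.019,  0.809]), 'wrist_torque': array([-0.035, -0.021, -0.049]), 'finger_force': np.float64(0.0), 'opening': np.float64(0.998)}Traceback (most recent call last):
  File "<stdin>", line 4, in <module>
  File "h.py", line 9, in cam
    c['rotation']=np.array(c['rotation']).reshape(3,3); c['xyz']=np.array(c['xyz']); return c
                  ~~~~~~~~~~~~~~~~~~~~~~~~~~~~~~~^^^^^
ValueError: cannot reshape array of size 4 into shape (3,3)
```

Rotation is a quaternion.

```bash
sed -i "s/c\['rotation'\]=np.array(c\['rotation'\]).reshape(3,3)/c['rotation']=c['rotation'] if np.size(c['rotation'])==9 else R.from_quat(c['rotation']).as_matrix()/" h.py
python3 - <<'E'
from h import *
import pickle
for n in('top','side'):
    c=cam(n); save(n+'0.png',cv2.resize(c['img'],(800,600),interpolation=cv2.INTER_CUBIC)); print(n,c['xyz'],c['rotation'].round(3).tolist(),list(c.keys()),np.array(c['camera_matrix']).tolist())
    pickle.dump(c,open(n+'0.pkl','wb'))
E
```

```text
top [0.28892512 0.01933259 1.36732741] [[-0.028, 0.982, -0.184], [-0.999, -0.024, 0.024], [0.02, 0.185, 0.983]] ['img', 'depth', 'camera_matrix', 'xyz', 'rotation'] [[430.388675191955, 0.0, 252.4975632642337], [0.0, 430.388675191955, 187.44129953617673], [0.0, 0.0, 1.0]]
side [ 0.1095215  -0.63134187  0.711803  ] [[0.838, 0.349, -0.42], [-0.546, 0.527, -0.651], [-0.006, 0.774, 0.633]] ['img', 'depth', 'camera_matrix', 'xyz', 'rotation'] [[415.75033051316035, 0.0, 256.73951814044085], [0.0, 415.75033051316035, 196.1577990011937], [0.0, 0.0, 1.0]]
```

View pics/top0.png

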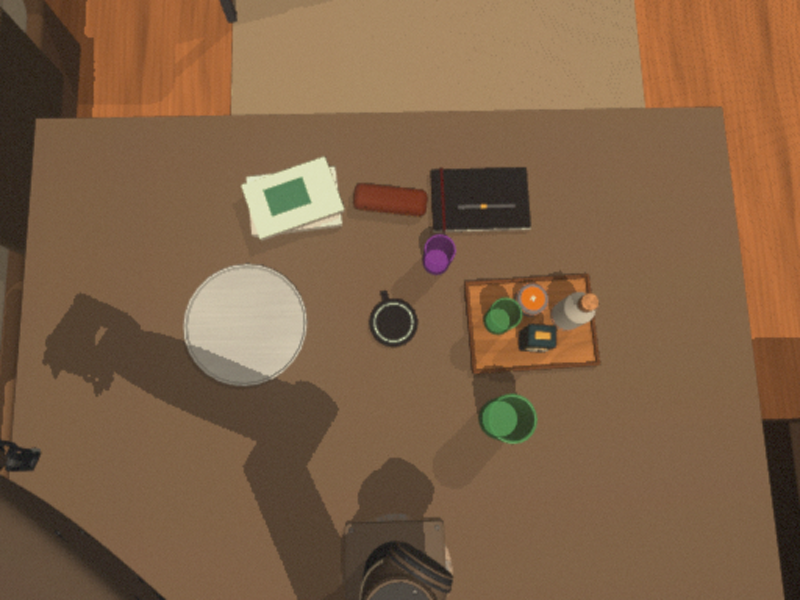

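View pics/side0.png

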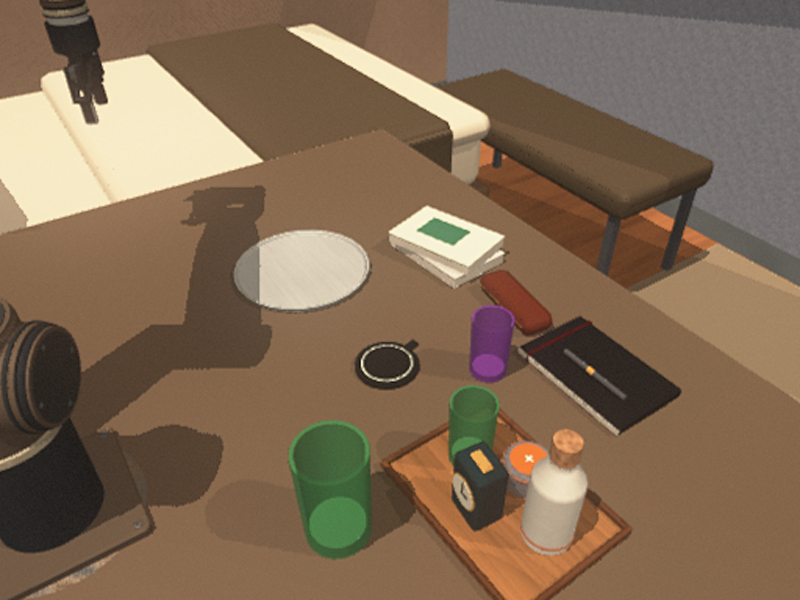

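The top view (800x600) shows these tumbler-like candidates: 
- purple glass (437,254), which is excluded
- large green glass (510,418), standing alone
- small green glass on the tray (502,316), which is the one meant: not purple, and the smaller of the two greens

The other parts are the bottle (575,310), clock (538,337), speaker (532,298), pad (393,322; the nub is its cable) and salver (245,324). 

The side view agrees with this. Next I'll measure and check a close crop.

```bash
python3 - <<'E'
from h import *
import pickle
c=pickle.load(open('top0.pkl','rb')); s=pickle.load(open('side0.pkl','rb'))
P=cloud(c); hsv=cv2.cvtColor(c['img'],cv2.COLOR_RGB2HSV)
f=1.5625
def info(name,m):
    q=P[m]; print(name,m.sum(),'med',np.median(q,0).round(4),'min',q.min(0).round(3),'max',q.max(0).round(3))
# pixel hsv samples
for n,u,v in [('cap',590,300),('body',570,312),('tumb',500,316),('clk',535,335),('spk',532,298),('rim',467,320),('floor',482,345),('salver',230,320),('pad',393,330),('ring',377,312),('table',700,400)]:
    a,b=int(u/f),int(v/f); print(n,hsv[b,a],P[b,a].round(3))
big=cv2.resize(c['img'][165:250,285:395],None,fx=6,fy=6,interpolation=cv2.INTER_CUBIC)
sb=cv2.resize(s['img'][235:390,240:410],(680,600),interpolation=cv2.INTER_CUBIC)[:510]
save('crop1.png',big)
E
```

```text
cap [ 13 149 207] [ 0.49  -0.361  0.18 ]
body [ 18  59 169] [ 0.479 -0.338  0.127]
tumb [ 54 117 131] [ 0.49  -0.227  0.019]
clk [ 17 154 137] [ 0.439 -0.274  0.108]
spk [ 17  87 222] [ 0.522 -0.287  0.047]
rim [ 14 116 110] [ 0.487 -0.159  0.003]
floor [ 13 166 157] [ 0.434 -0.188  0.01 ]
salver [ 21  44 202] [0.5   0.323 0.003]
pad [10 31 49] [ 0.468 -0.008  0.009]
ring [ 31  45 131] [0.507 0.023 0.013]
table [ 15 116 128] [ 0.309 -0.626  0.003]
```

View pics/crop1.png

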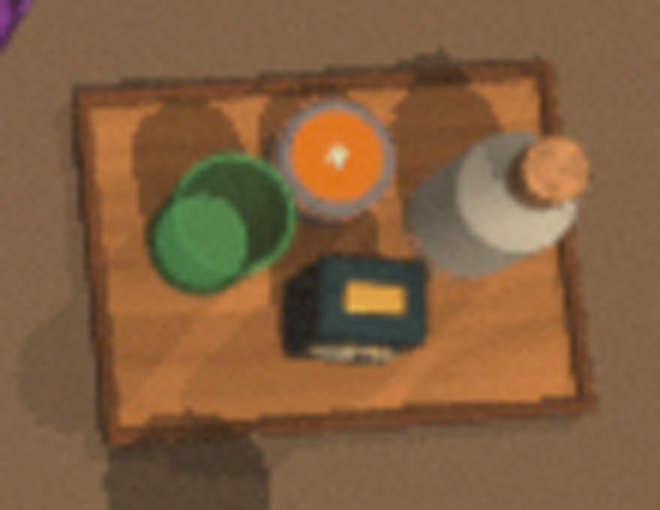

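The crop shows the small green tumbler (225,220), speaker (337,155), clock with the dial at its lower edge (355,305) and bottle cap (555,170). The choice is confirmed.

```bash
python3 - <<'E'
from h import *
import pickle
c=pickle.load(open('top0.pkl','rb')); P=cloud(c); hsv=cv2.cvtColor(c['img'],cv2.COLOR_RGB2HSV); H,S,V=[hsv[...,i].astype(int) for i in range(3)]
roi=np.zeros((384,512),bool); roi[165:250,290:390]=1
X,Y,Z=P[...,0],P[...,1],P[...,2]
def big(m):
    n,l,st,_=cv2.connectedComponentsWithStats(m.astype(np.uint8)); return l==1+st[1:,4].argmax()
def circ(name,m,z):
    m=big(m); ct=max(cv2.findContours(m.astype(np.uint8),0,1)[0],key=len)[:,0].astype(float)
    w=onplane(c,ct,z); (x,y),r=cv2.minEnclosingCircle(w[:,:2].astype(np.float32)); cc=(w.min(0)+w.max(0))/2
    print(name,m.sum(),'enc',round(x,4),round(y,4),'r',round(r,4),'bbox',cc[:2].round(4))
circ('cap',roi&(Z>.165),.18)
circ('speaker',roi&(H<12)&(S>190)&(V>170)&(Z>.035),.048)
circ('salver',(S<70)&(V>120)&(np.hypot(X-.5,Y-.31)<.15)&(Z<.03),.008)
circ('pad',(V<75)&(np.hypot(X-.48,Y)<.07)&(Z>.002)&(Z<.03),.009)
ck=big(roi&(Z>.085)&(Z<.12)&(X<.47)&(Y<-.22)&(V<200))
w=onplane(c,np.argwhere(ck)[:,::-1],.103); print('clock',cv2.minAreaRect(w[:,:2].astype(np.float32)))
for z in(.05,.02):
    pass
g=roi&(H>38)&(H<85)&(S>60); g=big(g)
w=onplane(c,np.argwhere(g)[:,::-1],.113); wf=onplane(c,np.argwhere(g)[:,::-1],.008)
print('green rimplane',w.min(0),w.max(0)); print('foot plane',wf.min(0),wf.max(0))
# rim circle: far from camera => -y & +x extremes come from the rim (outward from nadir)
print('rim ctr est', w[:,0].max()-.031, w[:,1].min()+.031, ' foot ctr est', wf[:,0].min()+.0285, wf[:,1].max()-.0285)
pp=np.array([[X[a,b],Y[a,b],Z[a,b]] for a,b in np.argwhere((H>130)&(H<170)&(S>80)&(Z>.06))]); print('purple',pp.min(0),pp.max(0))
E
```

```text
cap 114 enc 0.4874 -0.3581 r 0.0179 bbox [ 0.4859 -0.3578]Traceback (most recent call last):
  File "<stdin>", line 13, in <module>
  File "<stdin>", line 9, in circ
  File "<stdin>", line 7, in big
ValueError: attempt to get argmax of an empty sequence
```

```bash
python3 - <<'E'
from h import *
import pickle
c=pickle.load(open('top0.pkl','rb')); P=cloud(c); hsv=cv2.cvtColor(c['img'],cv2.COLOR_RGB2HSV); H,S,V=[hsv[...,i].astype(int) for i in range(3)]
roi=np.zeros((384,512),bool); roi[165:250,290:390]=1
X,Y,Z=P[...,0],P[...,1],P[...,2]
def big(m):
    n,l,st,_=cv2.connectedComponentsWithStats(m.astype(np.uint8)); return l==1+st[1:,4].argmax() if n>1 else m
def circ(name,m,z):
    m=big(m); 
    if not m.any(): return print(name,'none')
    w=onplane(c,np.argwhere(m)[:,::-1],z); (x,y),r=cv2.minEnclosingCircle(w[:,:2].astype(np.float32)); cc=(w.min(0)+w.max(0))/2
    print(name,m.sum(),'enc',round(x,4),round(y,4),'r',round(r,4),'bbox',cc[:2].round(4),'mean',w.mean(0).round(4))
print('spk colors',hsv[190,338:345].tolist(),hsv[186,340])
circ('cap',roi&(Z>.165),.18)
circ('speaker',roi&(H<14)&(S>195)&(V>170)&(X>.49),.048)
circ('salver',(S<70)&(V>70)&(np.hypot(X-.5,Y-.31)<.15)&(Z<.03),.008)
circ('pad',(V<75)&(np.hypot(X-.48,Y)<.07)&(Z>-.002)&(Z<.03),.009)
ck=big(roi&(Z>.085)&(Z<.12)&(X<.47)&(Y<-.22)&(V<200))
w=onplane(c,np.argwhere(ck)[:,::-1],.103); print('clock',cv2.minAreaRect(w[:,:2].astype(np.float32)))
g=big(roi&(H>38)&(H<85)&(S>60))
w=onplane(c,np.argwhere(g)[:,::-1],.113); wf=onplane(c,np.argwhere(g)[:,::-1],.008)
print('green rimplane',w.min(0),w.max(0)); print('foot plane',wf.min(0),wf.max(0))
print('rim ctr est', w[:,0].max()-.031, w[:,1].min()+.031, ' foot ctr est', wf[:,0].min()+.0285, wf[:,1].max()-.0285)
pp=P[(H>130)&(H<170)&(S>80)&(Z>.0)]; print('purple',pp.min(0),pp.max(0))
E
```

```text
spk colors [[13, 213, 222], [13, 171, 221], [17, 87, 222], [22, 78, 222], [18, 105, 223], [13, 187, 222], [14, 219, 222]] [ 13 215 222]
cap 114 enc 0.4874 -0.3581 r 0.0179 bbox [ 0.4859 -0.3578] mean [ 0.4866 -0.3585  0.18  ]
speaker 90 enc 0.5206 -0.2892 r 0.0222 bbox [ 0.52   -0.2887] mean [ 0.5212 -0.2902  0.048 ]
salver 4839 enc 0.4889 0.2918 r 0.126 bbox [0.4887 0.2916] mean [0.4872 0.2919 0.008 ]
pad 365 enc 0.4852 -0.0089 r 0.0352 bbox [ 0.484  -0.0096] mean [ 0.4842 -0.0091  0.009 ]
clock ((0.4360596537590027, -0.2871224582195282), (0.05372565984725952, 0.047073014080524445), 85.84429168701172)
green rimplane [ 0.44572405 -0.24993582  0.113     ] [ 0.5086124  -0.17995444  0.113     ]
foot plane [ 0.45884972 -0.27247633  0.008     ] [ 0.52700247 -0.1966368   0.008     ]
rim ctr est 0.4776124014014902 -0.21893581815242247  foot ctr est 0.48734972035040297 -0.22513679524993088
purple [ 5.79255544e-01 -1.34327815e-01  3.79187002e-04] [ 0.66805825 -0.07081355  0.11113788]
```

```bash
python3 -m pendant '[{"dx":-4.7,"dy":-1.6,"dz":-2,"twist":-4},{"dx":-9.4,"dy":-3.2,"dz":-4,"twist":-8},{"dx":-14,"dy":-4.8,"dz":-6,"twist":-12},{"dx":-18.7,"dy":-6.4,"dz":-8,"twist":-16},{"dx":-23.4,"dy":-8,"dz":-10,"twist":-20},{"dx":-28.1,"dy":-9.6,"dz":-12,"twist":-23.4},{"dx":-28.1,"dy":-9.6,"dz":-12,"twist":-23.4}]' 60 60
python3 - <<'E'
from h import *
s=ctrl.get_state(); c=ctrl.read_camera('wrist'); print(s['qpos'].round(3), np.array(c['tool_from_camera']).round(3).tolist(), np.array(c['camera_matrix']).round(1).tolist(), ctrl.grip_point_offset)
E
```

```text
time: 1.02
eef_pos: [0.4913, 0.417, 0.3327]
tcp_rot: [0.003, 1.0, 0.001, 0.002]
contact_force: [-0.4, 0.7, -0.3]
opening: 0.598
finger_force: 0.0
[ 5.470e-01  1.540e-01  1.514e+00 -1.000e-03  1.471e+00 -1.018e+00] [[-0.001, 0.947, 0.32, 0.082], [1.0, 0.001, 0.001, 0.0], [0.001, 0.32, -0.947, -0.162], [0.0, 0.0, 0.0, 1.0]] [[338.8, 0.0, 260.2], [0.0, 338.8, 191.8], [0.0, 0.0, 1.0]] 0.0187
```

```bash
python3 -m pendant '[{"dy":-6.2},{"dy":-12.4},{"dy":-18.6},{"dy":-24.8},{"dy":-31},{"dy":-37.2},{"dy":-43.4},{"dy":-49.6},{"dy":-55.8},{"dy":-62}]' 60 60; python3 -m pendant '[{"dx":1.5,"dy":-5},{"dx":3,"dy":-8.8},{"dx":3,"dy":-8.8},{"dx":3,"dy":-8.8}]'
python3 - <<'E'
from h import *
import pickle
c=cam('wrist'); pickle.dump(c,open('w0.pkl','wb')); save('w0.png',cv2.resize(c['img'],(800,600),interpolation=cv2.INTER_CUBIC)); s=ctrl.get_state(); print(s['qpos'].round(3),s['eef_pos'])
E
```

```text
[ 5.510e-01  1.540e-01  1.517e+00  1.000e-03  1.471e+00 -1.017e+00] [0.48833088 0.41887395 0.3302984 ]$[0]: bad value
$[0]: bad value
```

View pics/w0.png

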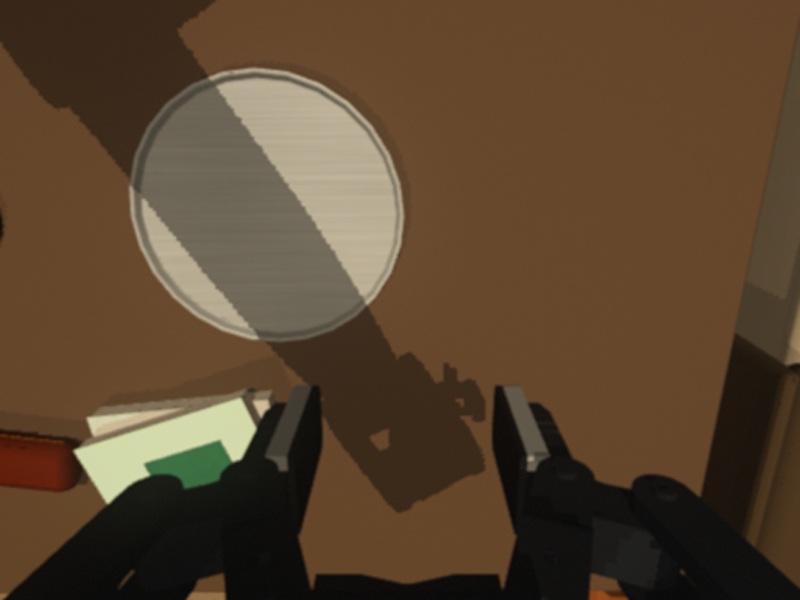

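The wrist view, still over the salver, shows it at (268,205) and the fingers at the bottom. The row format seems to need all keys, so I'm retrying with every key in each row.

```bash
python3 -m pendant '[{"dx":0,"dy":-6.2,"dz":0,"twist":0},{"dx":0,"dy":-12.4,"dz":0,"twist":0},{"dx":0,"dy":-18.6,"dz":0,"twist":0},{"dx":0,"dy":-24.8,"dz":0,"twist":0},{"dx":0,"dy":-31,"dz":0,"twist":0},{"dx":0,"dy":-37.2,"dz":0,"twist":0},{"dx":0,"dy":-43.4,"dz":0,"twist":0},{"dx":0,"dy":-49.6,"dz":0,"twist":0},{"dx":0,"dy":-55.8,"dz":0,"twist":0},{"dx":0,"dy":-62,"dz":0,"twist":0}]' 60 60; python3 -m pendant '[{"dx":2.5,"dy":-5,"dz":0,"twist":0},{"dx":4.8,"dy":-8.8,"dz":0,"twist":0},{"dx":4.8,"dy":-8.8,"dz":0,"twist":0},{"dx":4.8,"dy":-8.8,"dz":0,"twist":0}]'
python3 - <<'E'
from h import *
import pickle
c=cam('wrist'); pickle.dump(c,open('w0.pkl','wb')); save('w1.png',cv2.resize(c['img'],(800,600),interpolation=cv2.INTER_CUBIC)); s=ctrl.get_state(); print(s['qpos'].round(3),s['eef_pos'])
E
```

```text
time: 2.38
eef_pos: [0.4873, -0.201, 0.3297]
tcp_rot: [-0.0, 1.0, 0.001, -0.0]
contact_force: [0.7, 0.5, 0.3]
opening: 0.597
finger_force: 0.0
time: 2.88
eef_pos: [0.4399, -0.2873, 0.33]
tcp_rot: [0.0, 1.0, 0.001, -0.0]
contact_force: [0.5, 1.3, -0.8]
opening: 0.599
finger_force: 0.0
[-7.720e-01 -1.160e-01  1.791e+00  1.000e-03  1.467e+00 -2.343e+00] [ 0.44007708 -0.28714686  0.33031357]
```

View pics/w1.png

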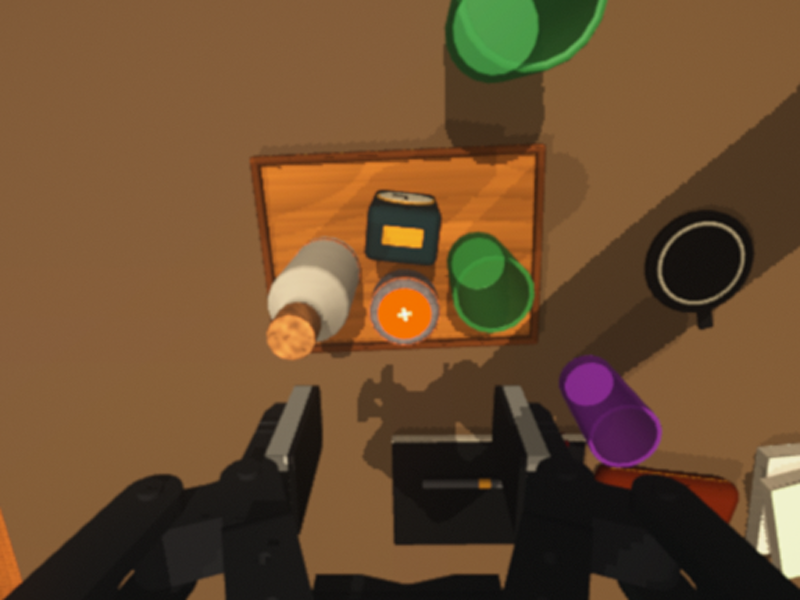

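The wrist view is clear: cap (292,337), clock (403,230), speaker (404,308), tumbler rim (493,292), pad (700,260). Now a second measurement from here.

```bash
python3 - <<'E'
from h import *
import pickle
c=pickle.load(open('w0.pkl','rb')); P=cloud(c); hsv=cv2.cvtColor(c['img'],cv2.COLOR_RGB2HSV); H,S,V=[hsv[...,i].astype(int) for i in range(3)]
X,Y,Z=P[...,0],P[...,1],P[...,2]
vv,uu=np.mgrid[:384,:512]
def box(x0,y0,x1,y1): f=1.5625; return (uu>x0/f)&(uu<x1/f)&(vv>y0/f)&(vv<y1/f)
def big(m):
    n,l,st,_=cv2.connectedComponentsWithStats(m.astype(np.uint8)); return l==1+st[1:,4].argmax() if n>1 else m
def circ(name,m,z):
    m=big(m); w=onplane(c,np.argwhere(m)[:,::-1],z)[:,:2].astype(np.float32); (x,y),r=cv2.minEnclosingCircle(w)
    print(name,m.sum(),'enc',np.round([x,y,r],4),'mean',w.mean(0).round(4),'zmed',np.median(Z[m]).round(4)); return w
circ('cap',box(255,290,330,370)&(Z>.165),.18)
circ('speaker',box(360,270,450,350)&(H<18)&(S>195)&(V>170),.048)
circ('pad',box(640,200,760,312)&(V<95),.009)
ring=big(box(640,200,760,312)&(V>110)&(S<90)); w=onplane(c,np.argwhere(ring)[:,::-1],.009)
print('ring',ring.sum(),cv2.minEnclosingCircle(w[:,:2].astype(np.float32)))
ck=big(box(350,180,450,275)&(Z>.09)&(Z<.115)); w=onplane(c,np.argwhere(ck)[:,::-1],.103)[:,:2].astype(np.float32); print('clock',ck.sum(),cv2.minAreaRect(w),w.mean(0))
g=big(box(435,220,545,345)&(H>38)&(H<85)&(S>60)); w=onplane(c,np.argwhere(g)[:,::-1],.113)
print('tumbler rim: bottom side',w[:,0].max()-.031,'right/y-ext',w[:,1].max()-.031, 'foot', (lambda f:(f[:,0].min()+.0285,f[:,1].min()+.0285))(onplane(c,np.argwhere(g)[:,::-1],.008)))
t=box(240,140,555,360)&(H<20)&(S>120)&(Z<.03); ct=onplane(c,np.argwhere(big(t))[:,::-1],.016)[:,:2].astype(np.float32); print('tray',cv2.minAreaRect(ct))
E
```

```text
cap 849 enc [ 0.4859 -0.3593  0.0181] mean [ 0.4855 -0.3596] zmed 0.1783
speaker 784 enc [ 0.5204 -0.2896  0.0237] mean [ 0.5201 -0.2895] zmed 0.0472
pad 2715 enc [ 0.4801 -0.0136  0.0703] mean [ 0.4697 -0.0183] zmed -0.0003
ring 305 ((0.48516687750816345, -0.010623607784509659), 0.04012523964047432)
clock 1723 ((0.4370618462562561, -0.2899858057498932), (0.05479034408926964, 0.04399857297539711), 84.0418701171875) [ 0.43680415 -0.2899785 ]
tumbler rim: bottom side 0.48057570521045734 right/y-ext -0.22286658172298943 foot (np.float64(0.48450066931462976), np.float64(-0.21913234395467976))
tray ((0.4772476553916931, -0.2956903576850891), (0.30970701575279236, 0.20675870776176453), 89.91897583007812)
```

Bottle at (0.486, -0.359). Moving over the cap, going down and gripping.

```bash
python3 -m pendant '[{"dx":-2.3,"dy":-3.6,"dz":4,"twist":0},{"dx":-4.6,"dy":-7.2,"dz":8,"twist":0},{"dx":-4.6,"dy":-7.2,"dz":12,"twist":0},{"dx":-4.6,"dy":-7.2,"dz":15,"twist":0},{"dx":-4.6,"dy":-7.2,"dz":17,"twist":0},{"dx":-4.6,"dy":-7.2,"dz":18.1,"twist":0},{"dx":-4.6,"dy":-7.2,"dz":18.1,"twist":0}]' 60 45; python3 -m pendant '[{"dx":0,"dy":0,"dz":0,"twist":0},{"dx":0,"dy":0,"dz":0,"twist":0},{"dx":0,"dy":0,"dz":0,"twist":0},{"dx":0,"dy":0,"dz":0,"twist":0},{"dx":0,"dy":0,"dz":0,"twist":0}]' 20 45
```

```text
time: 3.8
eef_pos: [0.4856, -0.3604, 0.1498]
tcp_rot: [0.0, 1.0, 0.0, -0.0]
contact_force: [-0.6, 0.2, 0.3]
opening: 0.601
finger_force: 0.0
time: 4.42
eef_pos: [0.4862, -0.362, 0.1519]
tcp_rot: [0.001, 1.0, -0.001, 0.001]
contact_force: [0.3, -0.1, 5.7]
opening: 0.342
finger_force: 44.7
```

```bash
python3 -m pendant '[{"dx":0,"dy":0,"dz":-1.5,"twist":0},{"dx":0,"dy":0,"dz":-5,"twist":0},{"dx":0,"dy":0,"dz":-10,"twist":0},{"dx":0,"dy":1,"dz":-14,"twist":0},{"dx":0,"dy":5,"dz":-15,"twist":0},{"dx":0,"dy":10,"dz":-15,"twist":0},{"dx":0,"dy":16,"dz":-15,"twist":0},{"dx":0,"dy":22,"dz":-15,"twist":0},{"dx":0,"dy":28,"dz":-15,"twist":0},{"dx":0,"dy":34,"dz":-15,"twist":0}]'; python3 -m pendant '[{"dx":0,"dy":6,"dz":0,"twist":0},{"dx":-2,"dy":12,"dz":0,"twist":0},{"dx":-4,"dy":18,"dz":2,"twist":0},{"dx":-5,"dy":24,"dz":5,"twist":0},{"dx":-6,"dy":28,"dz":8,"twist":0},{"dx":-6.4,"dy":30,"dz":10,"twist":0},{"dx":-6.4,"dy":31.1,"dz":12,"twist":0},{"dx":-6.4,"dy":31.1,"dz":14,"twist":0},{"dx":-6.4,"dy":31.1,"dz":14,"twist":0}]'; python3 - <<'E'
from h import *
c=cam('side'); save('s1.png',cv2.resize(c['img'][90:340,100:430],(792,600),interpolation=cv2.INTER_CUBIC))
E
```

```text
time: 5.68
eef_pos: [0.4846, -0.0188, 0.2991]
tcp_rot: [0.001, 1.0, 0.0, -0.001]
contact_force: [1.1, -0.7, -3.0]
opening: 0.339
finger_force: 44.9
time: 6.8
eef_pos: [0.5487, 0.2885, 0.1573]
tcp_rot: [0.001, 1.0, -0.001, -0.002]
contact_force: [-0.4, 0.1, -2.6]
opening: 0.343
finger_force: 45.1
```

View pics/s1.png

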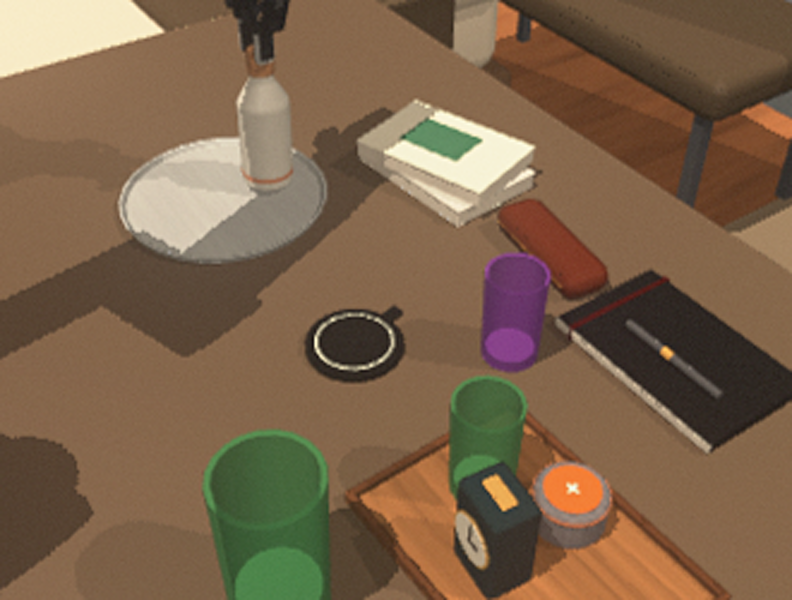

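The side view shows the bottle (265,140) held upright over the salver's back half, with everything else undisturbed. Lowering and releasing it.

```bash
python3 -m pendant '[{"dx":0,"dy":0,"dz":0.6,"twist":0},{"dx":0,"dy":0,"dz":0.9,"twist":0},{"dx":0,"dy":0,"dz":1.1,"twist":0},{"dx":0,"dy":0,"dz":1.2,"twist":0},{"dx":0,"dy":0,"dz":1.2,"twist":0}]'; python3 -m pendant '[{"dx":0,"dy":0,"dz":0,"twist":0},{"dx":0,"dy":0,"dz":0,"twist":0},{"dx":0,"dy":0,"dz":0,"twist":0}]' 60
```

```text
time: 7.48
eef_pos: [0.5508, 0.2901, 0.1489]
tcp_rot: [0.001, 1.0, 0.0, 0.001]
contact_force: [-0.3, 0.2, 1.0]
opening: 0.347
finger_force: 45.5
time: 7.85
eef_pos: [0.5503, 0.2901, 0.1479]
tcp_rot: [0.001, 1.0, 0.0, 0.0]
contact_force: [0.1, -0.1, 0.5]
opening: 0.603
finger_force: 0.0
```

```bash
python3 -m pendant '[{"dx":0,"dy":0,"dz":-3,"twist":0},{"dx":0,"dy":0,"dz":-8,"twist":0},{"dx":0,"dy":-4,"dz":-10,"twist":0},{"dx":2,"dy":-10,"dz":-10,"twist":0},{"dx":4,"dy":-16,"dz":-10,"twist":0},{"dx":6,"dy":-22,"dz":-10,"twist":0},{"dx":6.9,"dy":-28,"dz":-10,"twist":0},{"dx":6.9,"dy":-34,"dz":-8,"twist":0},{"dx":6.9,"dy":-40,"dz":-6,"twist":0},{"dx":6.9,"dy":-46,"dz":-6,"twist":0}]' 92; python3 -m pendant '[{"dx":0,"dy":-5.2,"dz":0,"twist":0},{"dx":0,"dy":-5.2,"dz":3,"twist":0},{"dx":0,"dy":-5.2,"dz":6,"twist":0},{"dx":0,"dy":-5.2,"dz":9,"twist":0},{"dx":0,"dy":-5.2,"dz":11.5,"twist":0},{"dx":0,"dy":-5.2,"dz":13.1,"twist":0},{"dx":0,"dy":-5.2,"dz":13.1,"twist":0}]'; python3 -m pendant '[{"dx":0,"dy":0,"dz":0,"twist":0},{"dx":0,"dy":0,"dz":0,"twist":0},{"dx":0,"dy":0,"dz":0,"twist":0},{"dx":0,"dy":0,"dz":0,"twist":0},{"dx":0,"dy":0,"dz":0,"twist":0}]' 50 35
```

```text
time: 9.1
eef_pos: [0.4793, -0.1711, 0.2061]
tcp_rot: [0.001, 1.0, 0.001, -0.001]
contact_force: [1.3, 0.5, 1.3]
opening: 0.92
finger_force: 0.0
time: 9.98
eef_pos: [0.4798, -0.2214, 0.0757]
tcp_rot: [0.001, 1.0, 0.001, -0.001]
contact_force: [-0.2, -0.2, 0.6]
opening: 0.917
finger_force: 0.0
time: 10.6
eef_pos: [0.4816, -0.2225, 0.0786]
tcp_rot: [0.001, 1.0, -0.001, 0.001]
contact_force: [-0.1, 0.6, 6.6]
opening: 0.709
finger_force: 38.8
```

```bash
python3 -m pendant '[{"dx":0,"dy":0,"dz":-1.5,"twist":0},{"dx":0,"dy":0,"dz":-5,"twist":0},{"dx":0,"dy":2,"dz":-9,"twist":0},{"dx":0,"dy":6,"dz":-10,"twist":0},{"dx":0,"dy":12,"dz":-10,"twist":0},{"dx":1,"dy":18,"dz":-10,"twist":0},{"dx":2,"dy":24,"dz":-10,"twist":0},{"dx":3.1,"dy":30,"dz":-10,"twist":0},{"dx":3.1,"dy":36,"dz":-10,"twist":0},{"dx":3.1,"dy":42,"dz":-9,"twist":0}]'; python3 -m pendant '[{"dx":0,"dy":6,"dz":1,"twist":0},{"dx":0,"dy":11,"dz":3,"twist":0},{"dx":0,"dy":14,"dz":5,"twist":0},{"dx":0,"dy":15,"dz":7,"twist":0},{"dx":0,"dy":15,"dz":8.3,"twist":0},{"dx":0,"dy":15,"dz":8.9,"twist":0},{"dx":0,"dy":15,"dz":9.2,"twist":0},{"dx":0,"dy":15,"dz":9.2,"twist":0}]';  python3 -m pendant '[{"dx":0,"dy":0,"dz":0,"twist":0},{"dx":0,"dy":0,"dz":0,"twist":0},{"dx":0,"dy":0,"dz":0,"twist":0}]' 92; python3 -m pendant '[{"dx":0,"dy":0,"dz":-3,"twist":0},{"dx":0,"dy":0,"dz":-8,"twist":0},{"dx":0,"dy":0,"dz":-13,"twist":0},{"dx":0,"dy":0,"dz":-13,"twist":0}]'; python3 - <<'E'
from h import *
c=cam('side'); save('s2.png',cv2.resize(c['img'][90:340,100:430],(792,600),interpolation=cv2.INTER_CUBIC))
E
```

```text
time: 11.85
eef_pos: [0.4501, 0.2, 0.1679]
tcp_rot: [0.001, 1.0, 0.0, 0.001]
contact_force: [0.6, -0.5, -2.3]
opening: 0.707
finger_force: 39.0
time: 12.85
eef_pos: [0.4512, 0.348, 0.0758]
tcp_rot: [0.001, 1.0, 0.0, 0.001]
contact_force: [0.4, -0.5, -1.9]
opening: 0.709
finger_force: 39.2
time: 13.22
eef_pos: [0.4506, 0.3483, 0.0753]
tcp_rot: [0.001, 1.0, 0.0, 0.0]
contact_force: [-0.5, 0.5, 0.3]
opening: 0.922
finger_force: 0.0
time: 13.72
eef_pos: [0.4532, 0.3498, 0.2111]
tcp_rot: [0.001, 1.0, 0.003, 0.005]
contact_force: [0.1, 0.4, -0.2]
opening: 0.923
finger_force: 0.0
```

View pics/s2.png

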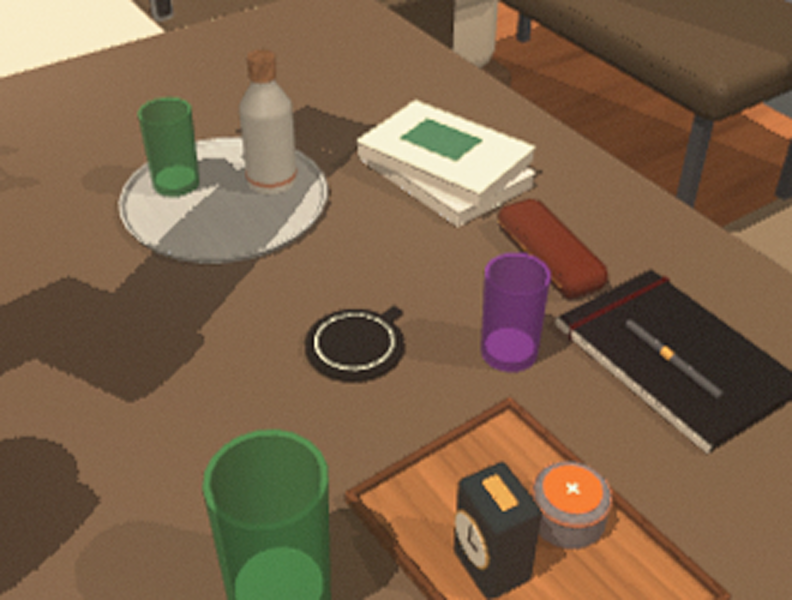

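The side view shows the bottle (268,130) and tumbler (170,145) upright on the salver. The clock is next. The large green glass stands between the base and the clock, so I'll check its size for clearance.

```bash
python3 - <<'E'
from h import *
import pickle
for n,b in(('top0',(295,245,350,290)),('side0',(180,265,242,360)),('w0',(280,0,392,55))):
    c=pickle.load(open(n+'.pkl','rb')); P=cloud(c); h=cv2.cvtColor(c['img'],cv2.COLOR_RGB2HSV); m=np.zeros((384,512),bool); m[b[1]:b[3],b[0]:b[2]]=1
    m&=(h[...,0]>38)&(h[...,0]<85)&(h[...,1]>60); q=P[m]; print(n,np.percentile(q,[1,99],axis=0).round(3).tolist())
E
python3 -m pendant '[{"dx":0,"dy":-6,"dz":0,"twist":0},{"dx":0,"dy":-12,"dz":0,"twist":0},{"dx":0,"dy":-18,"dz":0,"twist":0},{"dx":0,"dy":-24,"dz":0,"twist":0},{"dx":0,"dy":-30,"dz":0,"twist":0},{"dx":0,"dy":-36,"dz":0,"twist":0},{"dx":0,"dy":-42,"dz":0,"twist":0},{"dx":0.5,"dy":-48,"dz":0,"twist":0},{"dx":0.5,"dy":-54,"dz":0,"twist":0},{"dx":0.5,"dy":-56,"dz":0,"twist":0}]'
```

```text
top0 [[0.245, -0.255, 0.008], [0.325, -0.171, 0.154]]
side0 [[0.24, -0.259, 0.005], [0.323, -0.176, 0.151]]
w0 [[0.266, -0.257, 0.011], [0.329, -0.176, 0.15]]
time: 15.02
eef_pos: [0.4433, -0.2141, 0.203]
tcp_rot: [0.003, 1.0, 0.001, -0.001]
contact_force: [0.4, 1.0, -0.5]
opening: 0.917
finger_force: 0.0
```

```bash
python3 -m pendant '[{"dx":0.4,"dy":-5,"dz":0,"twist":3},{"dx":0.8,"dy":-7.9,"dz":0,"twist":5},{"dx":0.8,"dy":-7.9,"dz":2,"twist":5},{"dx":0.8,"dy":-7.9,"dz":6,"twist":5},{"dx":0.8,"dy":-7.9,"dz":10,"twist":5},{"dx":0.8,"dy":-7.9,"dz":13,"twist":5},{"dx":0.8,"dy":-7.9,"dz":14.2,"twist":5},{"dx":0.8,"dy":-7.9,"dz":14.2,"twist":5}]';  python3 -m pendant '[{"dx":0,"dy":0,"dz":0,"twist":0},{"dx":0,"dy":0,"dz":0,"twist":0},{"dx":0,"dy":0,"dz":0,"twist":0},{"dx":0,"dy":0,"dz":0,"twist":0},{"dx":0,"dy":0,"dz":0,"twist":0}]' 45 45
```

```text
time: 16.02
eef_pos: [0.436, -0.2898, 0.0618]
tcp_rot: [0.044, 0.999, 0.001, -0.001]
contact_force: [0.2, -0.5, 0.6]
opening: 0.921
finger_force: 0.0
time: 16.65
eef_pos: [0.4376, -0.2916, 0.0647]
tcp_rot: [0.044, 0.999, -0.001, 0.001]
contact_force: [0.6, 1.3, 5.2]
opening: 0.641
finger_force: 49.3
```

```bash
python3 -m pendant '[{"dx":0,"dy":0,"dz":-1.5,"twist":0},{"dx":0,"dy":0,"dz":-5,"twist":0},{"dx":0,"dy":1,"dz":-9,"twist":0},{"dx":0,"dy":5,"dz":-10,"twist":0},{"dx":0.7,"dy":11,"dz":-10,"twist":0},{"dx":1.2,"dy":17,"dz":-10,"twist":0},{"dx":1.6,"dy":23,"dz":-10,"twist":0},{"dx":2,"dy":29,"dz":-10,"twist":0},{"dx":2.4,"dy":35,"dz":-10,"twist":0},{"dx":2.8,"dy":41,"dz":-9,"twist":0}]'; python3 -m pendant '[{"dx":0.3,"dy":5,"dz":0,"twist":0},{"dx":0.5,"dy":9,"dz":2,"twist":0},{"dx":0.5,"dy":11,"dz":4,"twist":0},{"dx":0.5,"dy":11.3,"dz":6,"twist":0},{"dx":0.5,"dy":11.3,"dz":8,"twist":0},{"dx":0.5,"dy":11.3,"dz":8.9,"twist":0},{"dx":0.5,"dy":11.3,"dz":9.2,"twist":0},{"dx":0.5,"dy":11.3,"dz":9.2,"twist":0}]';  python3 -m pendant '[{"dx":0,"dy":0,"dz":0,"twist":0},{"dx":0,"dy":0,"dz":0,"twist":0},{"dx":0,"dy":0,"dz":0,"twist":0}]' 90; python3 -m pendant '[{"dx":0,"dy":0,"dz":-3,"twist":0},{"dx":0,"dy":0,"dz":-8,"twist":0},{"dx":0,"dy":0,"dz":-12,"twist":0},{"dx":0,"dy":0,"dz":-12,"twist":0}]'; python3 - <<'E'
from h import *
c=cam('side'); save('s3.png',cv2.resize(c['img'][90:340,100:430],(792,600),interpolation=cv2.INTER_CUBIC))
E
```

```text
time: 17.9
eef_pos: [0.445, 0.1217, 0.1539]
tcp_rot: [0.044, 0.999, -0.0, 0.001]
contact_force: [0.9, -0.0, -2.2]
opening: 0.642
finger_force: 48.5
time: 18.9
eef_pos: [0.4506, 0.233, 0.0618]
tcp_rot: [0.044, 0.999, 0.0, 0.001]
contact_force: [-0.5, -0.8, -0.1]
opening: 0.643
finger_force: 48.9
time: 19.27
eef_pos: [0.4502, 0.2331, 0.0612]
tcp_rot: [0.044, 0.999, 0.0, 0.0]
contact_force: [1.1, -0.7, -0.3]
opening: 0.9
finger_force: 0.0
time: 19.77
eef_pos: [0.4525, 0.2339, 0.1854]
tcp_rot: [0.044, 0.999, 0.001, 0.004]
contact_force: [-0.2, -0.3, -0.1]
opening: 0.894
finger_force: 0.0
```

View pics/s3.png

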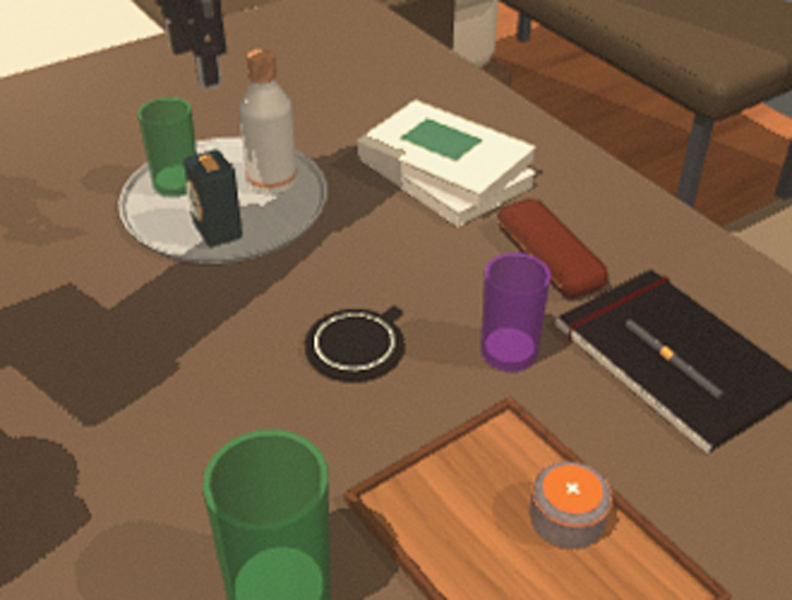

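The side view shows all three upright on the salver: tumbler (170,145), clock (213,195) and bottle (268,130). The speaker (572,503) is now free, so I'm fetching it.

```bash
python3 -m pendant '[{"dx":-0.6,"dy":-5.5,"dz":0,"twist":-1},{"dx":-2,"dy":-11.5,"dz":0,"twist":-2},{"dx":-3.5,"dy":-17.4,"dz":0,"twist":-3},{"dx":-5,"dy":-23.3,"dz":0,"twist":-4},{"dx":-6.5,"dy":-29.2,"dz":0,"twist":-5},{"dx":-8,"dy":-35.1,"dz":0,"twist":-5},{"dx":-9.5,"dy":-41,"dz":0,"twist":-5},{"dx":-10.6,"dy":-47,"dz":0,"twist":-5},{"dx":-11.6,"dy":-51.6,"dz":3,"twist":-5},{"dx":-11.6,"dy":-51.6,"dz":7,"twist":-5}]' 98; python3 -m pendant '[{"dx":0,"dy":0,"dz":3,"twist":0},{"dx":0,"dy":0,"dz":6,"twist":0},{"dx":0,"dy":0,"dz":8.5,"twist":0},{"dx":0,"dy":0,"dz":9.6,"twist":0},{"dx":0,"dy":0,"dz":9.6,"twist":0}]';  python3 -m pendant '[{"dx":0,"dy":0,"dz":0,"twist":0},{"dx":0,"dy":0,"dz":0,"twist":0},{"dx":0,"dy":0,"dz":0,"twist":0},{"dx":0,"dy":0,"dz":0,"twist":0},{"dx":0,"dy":0,"dz":0,"twist":0}]' 55 40
```

```text
time: 21.08
eef_pos: [0.5195, -0.2947, 0.1091]
tcp_rot: [0.003, 1.0, -0.0, 0.0]
contact_force: [0.2, -0.1, 0.5]
opening: 0.979
finger_force: 0.0
time: 21.7
eef_pos: [0.5186, -0.2903, 0.0131]
tcp_rot: [0.001, 1.0, 0.001, -0.001]
contact_force: [-0.4, -0.2, -0.2]
opening: 0.98
finger_force: 0.0
time: 22.32
eef_pos: [0.5209, -0.291, 0.0174]
tcp_rot: [0.001, 1.0, 0.0, 0.001]
contact_force: [-0.0, 3.5, 5.7]
opening: 0.696
finger_force: 40.0
```

```bash
python3 -m pendant '[{"dx":0,"dy":0,"dz":-1.5,"twist":0},{"dx":0,"dy":0,"dz":-5,"twist":0},{"dx":0,"dy":3,"dz":-7,"twist":0},{"dx":1,"dy":9,"dz":-7,"twist":0},{"dx":2,"dy":15,"dz":-7,"twist":0},{"dx":3,"dy":21,"dz":-7,"twist":0},{"dx":3.6,"dy":26,"dz":-6,"twist":0},{"dx":3.6,"dy":28,"dz":-4,"twist":0},{"dx":3.6,"dy":28,"dz":-2,"twist":0},{"dx":3.6,"dy":28,"dz":-2,"twist":0}]'; python3 -m pendant '[{"dx":0,"dy":0,"dz":1,"twist":0},{"dx":0,"dy":0,"dz":1.6,"twist":0},{"dx":0,"dy":0,"dz":1.9,"twist":0},{"dx":0,"dy":0,"dz":1.9,"twist":0}]';  python3 -m pendant '[{"dx":0,"dy":0,"dz":0,"twist":0},{"dx":0,"dy":0,"dz":0,"twist":0},{"dx":0,"dy":0,"dz":0,"twist":0}]' 98; python3 -m pendant '[{"dx":0,"dy":0,"dz":-3,"twist":0},{"dx":0,"dy":0,"dz":-8,"twist":0},{"dx":3,"dy":0,"dz":-14,"twist":0},{"dx":6,"dy":0,"dz":-18,"twist":0},{"dx":6,"dy":0,"dz":-18,"twist":0}]'; python3 - <<'E'
from h import *
c=cam('wrist'); save('w2.png',cv2.resize(c['img'],(640,480),interpolation=cv2.INTER_CUBIC))
h=cv2.cvtColor(c['img'],cv2.COLOR_RGB2HSV); H,S,V=[h[...,i].astype(int) for i in range(3)]; vv,uu=np.mgrid[:384,:512]
def big(m):
    n,l,st,_=cv2.connectedComponentsWithStats(m.astype(np.uint8)); return l==1+st[1:,4].argmax()
u,v=proj(c,[.485,-.01,.049])[0]; near=np.hypot(uu-u,vv-v)<90
for n,m,z in(('orange',near&(H<18)&(S>195)&(V>150),.049),('ring',near&(S<80)&(V>115),.009)):
    m=big(m); w=onplane(c,np.argwhere(m)[:,::-1],z)[:,:2].astype(np.float32); print(n,m.sum(),cv2.minEnclosingCircle(w),w.mean(0))
E
```

```text
time: 23.58
eef_pos: [0.4829, -0.0107, 0.0342]
tcp_rot: [0.0, 1.0, 0.0, -0.001]
contact_force: [0.0, -0.4, -2.3]
opening: 0.695
finger_force: 40.2
time: 24.08
eef_pos: [0.4848, -0.0117, 0.0184]
tcp_rot: [0.001, 1.0, -0.0, -0.001]
contact_force: [-6.7, -0.7, 12.5]
opening: 0.698
finger_force: 44.5
time: 24.45
eef_pos: [0.4841, -0.0112, 0.0157]
tcp_rot: [0.001, 1.0, -0.0, 0.0]
contact_force: [-0.1, -0.2, -0.7]
opening: 0.978
finger_force: 0.0
time: 25.08
eef_pos: [0.4254, -0.0115, 0.2004]
tcp_rot: [0.001, 1.0, -0.001, 0.005]
contact_force: [0.2, 0.5, -0.1]
opening: 0.982
finger_force: 0.0
orange 1480 ((0.4850609302520752, -0.012016077525913715), 0.02377518080174923) [ 0.4846283  -0.01199831]
ring 396 ((0.49926596879959106, -0.015159239992499352), 0.03288634493947029) [ 0.4859154  -0.02622392]
```

View pics/w2.png

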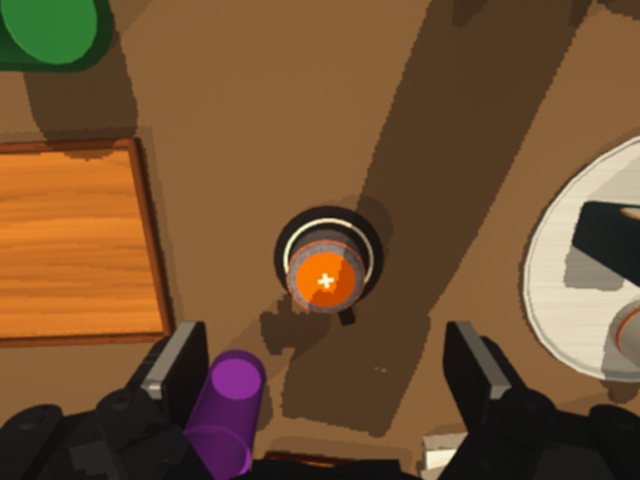

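The wrist view shows the speaker on the pad: orange top (326,280) inside the pad (328,256), which agrees with centred once the height difference is allowed for. The numbers put it at (0.485, -0.012) against the ring's (0.485, -0.011). Next is the clock, returned by reversing its recorded moves.

```bash
python3 -m pendant '[{"dx":-0.5,"dy":5,"dz":0,"twist":1},{"dx":-1,"dy":11,"dz":0,"twist":2},{"dx":-1.5,"dy":17,"dz":0,"twist":4},{"dx":-2.5,"dy":23,"dz":0,"twist":5},{"dx":-2.54,"dy":24.42,"dz":1,"twist":5},{"dx":-2.54,"dy":24.42,"dz":4,"twist":5},{"dx":-2.54,"dy":24.42,"dz":8,"twist":5},{"dx":-2.54,"dy":24.42,"dz":11.5,"twist":5},{"dx":-2.54,"dy":24.42,"dz":13.5,"twist":5},{"dx":-2.54,"dy":24.42,"dz":13.5,"twist":5}]' 90; python3 -m pendant '[{"dx":0,"dy":0,"dz":0,"twist":0},{"dx":0,"dy":0,"dz":0,"twist":0},{"dx":0,"dy":0,"dz":0,"twist":0},{"dx":0,"dy":0,"dz":0,"twist":0},{"dx":0,"dy":0,"dz":0,"twist":0}]' 45 45
```

```text
time: 26.38
eef_pos: [0.447, 0.2316, 0.0568]
tcp_rot: [0.045, 0.999, -0.001, -0.004]
contact_force: [-0.4, -0.0, 0.4]
opening: 0.897
finger_force: 0.0
time: 27.0
eef_pos: [0.4504, 0.2332, 0.0615]
tcp_rot: [0.044, 0.999, 0.0, 0.001]
contact_force: [0.4, -0.4, 2.6]
opening: 0.641
finger_force: 48.4
```

```bash
python3 -m pendant '[{"dx":0,"dy":0,"dz":-1.5,"twist":0},{"dx":0,"dy":0,"dz":-5,"twist":0},{"dx":0,"dy":-1,"dz":-9,"twist":0},{"dx":-0.4,"dy":-5,"dz":-10,"twist":0},{"dx":-0.8,"dy":-11,"dz":-10,"twist":0},{"dx":-1.2,"dy":-17,"dz":-10,"twist":0},{"dx":-1.6,"dy":-23,"dz":-10,"twist":0},{"dx":-2,"dy":-29,"dz":-10,"twist":0},{"dx":-2.4,"dy":-35,"dz":-10,"twist":0},{"dx":-2.8,"dy":-41,"dz":-10,"twist":0}]'; python3 -m pendant '[{"dx":-0.3,"dy":-5,"dz":0,"twist":0},{"dx":-0.5,"dy":-9,"dz":2,"twist":0},{"dx":-0.5,"dy":-11,"dz":4,"twist":0},{"dx":-0.5,"dy":-11.3,"dz":6,"twist":0},{"dx":-0.5,"dy":-11.3,"dz":8,"twist":0},{"dx":-0.5,"dy":-11.3,"dz":9,"twist":0},{"dx":-0.5,"dy":-11.3,"dz":9.6,"twist":0},{"dx":-0.5,"dy":-11.3,"dz":9.8,"twist":0},{"dx":-0.5,"dy":-11.3,"dz":9.8,"twist":0}]';  python3 -m pendant '[{"dx":0,"dy":0,"dz":0,"twist":0},{"dx":0,"dy":0,"dz":0,"twist":0},{"dx":0,"dy":0,"dz":0,"twist":0}]' 90; python3 -m pendant '[{"dx":0,"dy":0,"dz":-3,"twist":0},{"dx":0,"dy":0,"dz":-8,"twist":0},{"dx":0,"dy":0,"dz":-14,"twist":0},{"dx":0,"dy":0,"dz":-14,"twist":0}]'; python3 - <<'E'
from h import *
c=cam('side'); save('s4.png',cv2.resize(c['img'][90:340,100:430],(792,600),interpolation=cv2.INTER_CUBIC))
E
```

```text
time: 28.25
eef_pos: [0.4408, -0.1794, 0.1614]
tcp_rot: [0.044, 0.999, 0.0, 0.0]
contact_force: [0.9, 0.8, -1.6]
opening: 0.649
finger_force: 48.6
time: 29.38
eef_pos: [0.4371, -0.2909, 0.0645]
tcp_rot: [0.044, 0.999, -0.0, 0.0]
contact_force: [-2.4, 2.7, 4.2]
opening: 0.644
finger_force: 49.5
time: 29.75
eef_pos: [0.4365, -0.291, 0.0629]
tcp_rot: [0.044, 0.999, -0.0, 0.0]
contact_force: [-0.0, -0.2, -0.3]
opening: 0.904
finger_force: 0.0
time: 30.25
eef_pos: [0.4392, -0.2935, 0.2096]
tcp_rot: [0.044, 0.999, -0.004, 0.005]
contact_force: [-0.9, -0.1, 0.4]
opening: 0.903
finger_force: 0.0
```

View pics/s4.png

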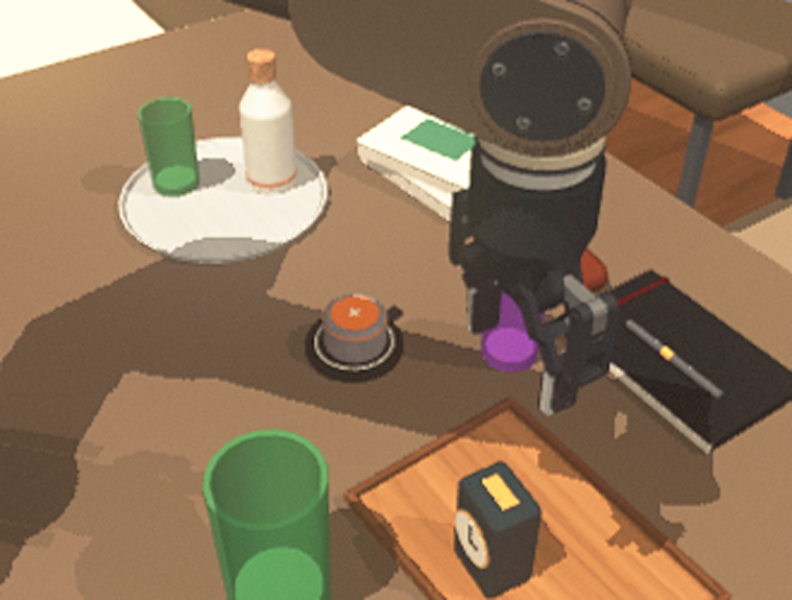

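The side view shows the clock (497,528) standing exactly where it was before, with its dial to the front, and the speaker (355,330) on the pad. The tumbler is next.

```bash
python3 -m pendant '[{"dx":0.3,"dy":5,"dz":0,"twist":-1},{"dx":0.7,"dy":11,"dz":0,"twist":-2},{"dx":1.1,"dy":17,"dz":0,"twist":-3},{"dx":1.5,"dy":23,"dz":0,"twist":-4},{"dx":1.9,"dy":29,"dz":0,"twist":-5},{"dx":2.3,"dy":35,"dz":0,"twist":-5},{"dx":2.7,"dy":41,"dz":0,"twist":-5},{"dx":3.1,"dy":47,"dz":0,"twist":-5},{"dx":3.5,"dy":53,"dz":0,"twist":-5},{"dx":4.28,"dy":58.77,"dz":0,"twist":-5}]' 92; python3 -m pendant '[{"dx":0,"dy":5,"dz":0,"twist":0},{"dx":0,"dy":5,"dz":1,"twist":0},{"dx":0,"dy":5,"dz":5,"twist":0},{"dx":0,"dy":5,"dz":9,"twist":0},{"dx":0,"dy":5,"dz":12,"twist":0},{"dx":0,"dy":5,"dz":12.8,"twist":0},{"dx":0,"dy":5,"dz":12.8,"twist":0}]'; python3 - <<'E'
from plant import ctrl
print(ctrl.get_state()['eef_pos'])
E
python3 -m pendant '[{"dx":0,"dy":0,"dz":0,"twist":0},{"dx":0,"dy":0,"dz":0,"twist":0},{"dx":0,"dy":0,"dz":0,"twist":0},{"dx":0,"dy":0,"dz":0,"twist":0},{"dx":0,"dy":0,"dz":0,"twist":0}]' 50 35
```

```text
time: 31.55
eef_pos: [0.4447, 0.3, 0.2006]
tcp_rot: [0.001, 1.0, -0.001, -0.001]
contact_force: [0.4, 0.6, -0.1]
opening: 0.922
finger_force: 0.0
time: 32.42
eef_pos: [0.4455, 0.3476, 0.074]
tcp_rot: [0.001, 1.0, -0.001, -0.001]
contact_force: [0.3, 0.5, 0.6]
opening: 0.919
finger_force: 0.0
[0.44547458 0.34757845 0.07403289]
time: 33.05
eef_pos: [0.4472, 0.3491, 0.0769]
tcp_rot: [0.001, 1.0, 0.001, 0.002]
contact_force: [-0.1, -0.7, 5.7]
opening: 0.707
finger_force: 38.2
```

The tumbler is held 4 mm off-centre along the pads, which does no harm. The clock is back in place, so I'll set the tumbler down with the gripper turned 20° so that no finger comes near the clock.

```bash
python3 -m pendant '[{"dx":0,"dy":0,"dz":-1.5,"twist":0},{"dx":0,"dy":0,"dz":-5,"twist":0},{"dx":0,"dy":-2,"dz":-9,"twist":0},{"dx":0,"dy":-6,"dz":-11,"twist":0},{"dx":0,"dy":-12,"dz":-11,"twist":0},{"dx":-1,"dy":-18,"dz":-11,"twist":0},{"dx":-2,"dy":-24,"dz":-11,"twist":0},{"dx":-3.1,"dy":-30,"dz":-11,"twist":0},{"dx":-3.1,"dy":-36,"dz":-11,"twist":0},{"dx":-3.1,"dy":-42,"dz":-11,"twist":0}]'; python3 -m pendant '[{"dx":0,"dy":-6,"dz":0,"twist":-5},{"dx":0,"dy":-11,"dz":0,"twist":-10},{"dx":0,"dy":-14,"dz":0,"twist":-15},{"dx":0,"dy":-15.15,"dz":3,"twist":-20},{"dx":0,"dy":-15.15,"dz":6,"twist":-20},{"dx":0,"dy":-15.15,"dz":8.5,"twist":-20},{"dx":0,"dy":-15.15,"dz":10,"twist":-20},{"dx":0,"dy":-15.15,"dz":10.6,"twist":-20},{"dx":0,"dy":-15.15,"dz":10.8,"twist":-20},{"dx":0,"dy":-15.15,"dz":10.8,"twist":-20}]';  python3 -m pendant '[{"dx":0,"dy":0,"dz":0,"twist":0},{"dx":0,"dy":0,"dz":0,"twist":0},{"dx":0,"dy":0,"dz":0,"twist":0}]' 88; python3 -m pendant '[{"dx":0,"dy":0,"dz":-3,"twist":0},{"dx":0,"dy":0,"dz":-8,"twist":0},{"dx":0,"dy":0,"dz":-14,"twist":0},{"dx":0,"dy":0,"dz":-14,"twist":0}]'; python3 - <<'E'
from h import *
c=cam('side'); save('s5.png',cv2.resize(c['img'][90:340,100:430],(792,600),interpolation=cv2.INTER_CUBIC)); print(ctrl.get_state()['eef_pos'])
E
```

```text
time: 34.3
eef_pos: [0.4754, -0.0733, 0.1848]
tcp_rot: [0.001, 1.0, 0.0, -0.0]
contact_force: [0.7, -1.0, -3.3]
opening: 0.71
finger_force: 38.9
time: 35.55
eef_pos: [0.4766, -0.2222, 0.0803]
tcp_rot: [-0.173, 0.985, 0.001, -0.0]
contact_force: [-4.9, 5.5, 11.5]
opening: 0.708
finger_force: 40.2
time: 35.92
eef_pos: [0.4763, -0.2234, 0.0771]
tcp_rot: [-0.173, 0.985, -0.0, 0.0]
contact_force: [0.1, -0.2, -1.2]
opening: 0.884
finger_force: 0.0
time: 36.42
eef_pos: [0.4791, -0.2254, 0.2236]
tcp_rot: [-0.173, 0.985, -0.005, 0.004]
contact_force: [0.6, -1.0, 0.1]
opening: 0.877
finger_force: 0.0
[ 0.47750814 -0.22424593  0.22002441]
```

View pics/s5.png

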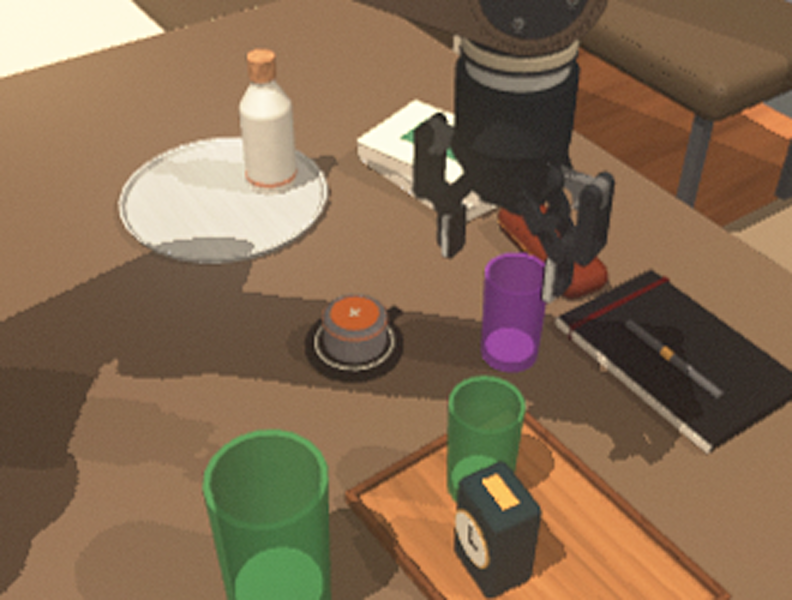

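The side view shows the tumbler (486,435) back in place, within about 2 mm. The bottle is last.

```bash
python3 -m pendant '[{"dx":-1.5,"dy":2.8,"dz":0,"twist":2},{"dx":-4,"dy":7.5,"dz":-1,"twist":5},{"dx":-6.6,"dy":12.3,"dz":-1,"twist":8},{"dx":-9.2,"dy":17.2,"dz":-1,"twist":11},{"dx":-11.8,"dy":22.1,"dz":-1,"twist":14},{"dx":-14.5,"dy":27.1,"dz":-1,"twist":17},{"dx":-17.2,"dy":32.1,"dz":-1,"twist":20},{"dx":-19.9,"dy":37.2,"dz":-1,"twist":20},{"dx":-22.5,"dy":42.2,"dz":0,"twist":20},{"dx":-24.45,"dy":45.72,"dz":0,"twist":20}]' 60; python3 -m pendant '[{"dx":0,"dy":0,"dz":0,"twist":0},{"dx":0,"dy":0,"dz":2,"twist":0},{"dx":0,"dy":0,"dz":4,"twist":0},{"dx":0,"dy":0,"dz":5.8,"twist":0},{"dx":0,"dy":0,"dz":6.5,"twist":0},{"dx":0,"dy":0,"dz":6.5,"twist":0},{"dx":0,"dy":0,"dz":6.5,"twist":0}]';  python3 -m pendant '[{"dx":0,"dy":0,"dz":0,"twist":0},{"dx":0,"dy":0,"dz":0,"twist":0},{"dx":0,"dy":0,"dz":0,"twist":0},{"dx":0,"dy":0,"dz":0,"twist":0},{"dx":0,"dy":0,"dz":0,"twist":0}]' 20 45
```

```text
time: 37.72
eef_pos: [0.5484, 0.2918, 0.213]
tcp_rot: [-0.0, 1.0, -0.001, -0.003]
contact_force: [1.0, -1.0, -0.3]
opening: 0.598
finger_force: 0.0
time: 38.6
eef_pos: [0.5508, 0.2901, 0.1528]
tcp_rot: [0.001, 1.0, 0.0, 0.001]
contact_force: [0.2, 0.3, 0.2]
opening: 0.601
finger_force: 0.0
time: 39.22
eef_pos: [0.5508, 0.2903, 0.1532]
tcp_rot: [0.001, 1.0, 0.0, 0.001]
contact_force: [-0.4, -1.1, 5.8]
opening: 0.333
finger_force: 44.4
```

```bash
python3 -m pendant '[{"dx":0,"dy":0,"dz":-1.5,"twist":0},{"dx":0,"dy":0,"dz":-5,"twist":0},{"dx":0,"dy":0,"dz":-10,"twist":0},{"dx":0.5,"dy":-2,"dz":-14,"twist":0},{"dx":2,"dy":-6,"dz":-15,"twist":0},{"dx":4,"dy":-11,"dz":-15,"twist":0},{"dx":6,"dy":-16.5,"dz":-15,"twist":0},{"dx":6.4,"dy":-22,"dz":-15,"twist":0},{"dx":6.4,"dy":-28,"dz":-15,"twist":0},{"dx":6.4,"dy":-34,"dz":-15,"twist":0}]'; python3 -m pendant '[{"dx":0,"dy":-6,"dz":0,"twist":0},{"dx":0,"dy":-12,"dz":0,"twist":0},{"dx":0,"dy":-18,"dz":0,"twist":0},{"dx":0,"dy":-23,"dz":0,"twist":0},{"dx":0,"dy":-27,"dz":0,"twist":0},{"dx":0,"dy":-30,"dz":0,"twist":0},{"dx":0,"dy":-31.1,"dz":0,"twist":0},{"dx":0,"dy":-31.1,"dz":3,"twist":0},{"dx":0,"dy":-31.1,"dz":7,"twist":0},{"dx":0,"dy":-31.1,"dz":11,"twist":0}]'; python3 -m pendant '[{"dx":0,"dy":0,"dz":2,"twist":0},{"dx":0,"dy":0,"dz":3,"twist":0},{"dx":0,"dy":0,"dz":3.5,"twist":0},{"dx":0,"dy":0,"dz":3.75,"twist":0},{"dx":0,"dy":0,"dz":3.75,"twist":0}]'; python3 - <<'E'
from h import *
c=cam('side'); save('s6.png',cv2.resize(c['img'][140:384,170:430],(640,600),interpolation=cv2.INTER_CUBIC)); print(ctrl.get_state()['eef_pos'])
E
```

```text
time: 40.48
eef_pos: [0.4847, -0.0513, 0.3013]
tcp_rot: [0.001, 1.0, 0.0, -0.0]
contact_force: [1.4, 0.3, -2.2]
opening: 0.332
finger_force: 44.8
time: 41.72
eef_pos: [0.4853, -0.3596, 0.1907]
tcp_rot: [0.0, 1.0, 0.0, -0.0]
contact_force: [-0.3, -1.1, -3.1]
opening: 0.331
finger_force: 44.8
time: 42.35
eef_pos: [0.4861, -0.3617, 0.1564]
tcp_rot: [0.001, 1.0, -0.001, 0.001]
contact_force: [0.2, 0.7, 0.6]
opening: 0.327
finger_force: 45.4
[ 0.48606276 -0.36171721  0.15636107]
```

View pics/s6.png

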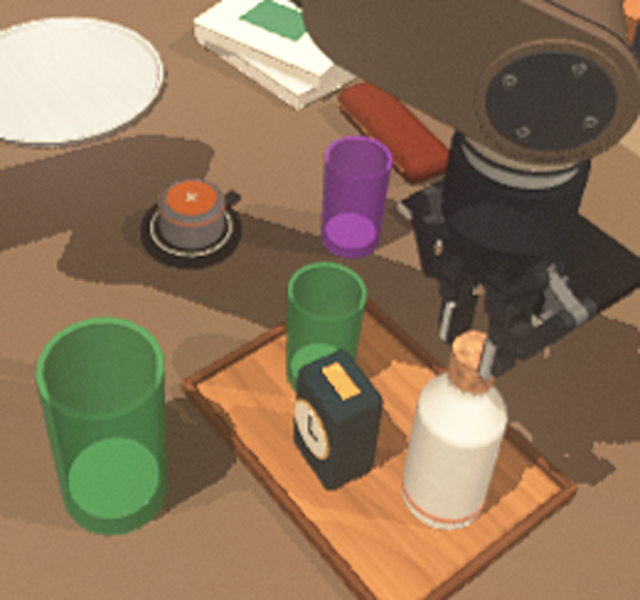

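The bottle (455,450) stands upright on its spot, with the load taken by the tray. Releasing it, backing off to the first viewing pose and comparing with the original views.

```bash
python3 -m pendant '[{"dx":0,"dy":0,"dz":0,"twist":0},{"dx":0,"dy":0,"dz":0,"twist":0},{"dx":0,"dy":0,"dz":0,"twist":0}]' 60; python3 -m pendant '[{"dx":0,"dy":0,"dz":-2,"twist":0},{"dx":0,"dy":0,"dz":-6,"twist":0},{"dx":0,"dy":0,"dz":-10,"twist":0},{"dx":2,"dy":3,"dz":-15,"twist":0},{"dx":4.6,"dy":7.2,"dz":-17.5,"twist":0},{"dx":4.6,"dy":7.2,"dz":-17.5,"twist":0},{"dx":4.6,"dy":7.2,"dz":-17.5,"twist":0},{"dx":4.6,"dy":7.2,"dz":-17.5,"twist":0}]'; python3 - <<'E'
from h import *
c=cam('wrist'); save('w3.png',cv2.resize(c['img'],(800,600),interpolation=cv2.INTER_CUBIC)); P=cloud(c); hsv=cv2.cvtColor(c['img'],cv2.COLOR_RGB2HSV); H,S,V=[hsv[...,i].astype(int) for i in range(3)]
Z=P[...,2]; vv,uu=np.mgrid[:384,:512]; f=1.5625
def box(x0,y0,x1,y1): return (uu>x0/f)&(uu<x1/f)&(vv>y0/f)&(vv<y1/f)
def big(m):
    n,l,st,_=cv2.connectedComponentsWithStats(m.astype(np.uint8)); return l==1+st[1:,4].argmax()
def W(m,z): return onplane(c,np.argwhere(big(m))[:,::-1],z)[:,:2].astype(np.float32)
print('cap',cv2.minEnclosingCircle(W(box(255,290,330,370)&(Z>.165),.18)),'was .4859 -.3593')
w=W(box(350,180,450,275)&(Z>.09)&(Z<.115),.103); print('clock',cv2.minAreaRect(w),w.mean(0),'was .4368 -.2900 84.0')
m=box(435,220,545,345)&(H>38)&(H<85)&(S>60); w=W(m,.113); q=W(m,.008); print('tumbler',w[:,0].max()-.031,w[:,1].max()-.031,q[:,0].min()+.0285,q[:,1].min()+.0285,'was .4806 -.2229 / .4845 -.2191')
c2=cam('side'); import pickle
E
```

```text
time: 42.78
eef_pos: [0.4853, -0.3609, 0.1544]
tcp_rot: [0.001, 1.0, -0.0, 0.0]
contact_force: [0.2, -0.2, -0.5]
opening: 0.601
finger_force: 0.0
time: 43.78
eef_pos: [0.4393, -0.2892, 0.3281]
tcp_rot: [0.001, 1.0, 0.001, -0.001]
contact_force: [-0.2, -0.5, 0.1]
opening: 0.6
finger_force: 0.0
cap ((0.48468080163002014, -0.36101651191711426), 0.018498189747333527) was .4859 -.3593
clock ((0.4375579059123993, -0.2894376218318939), (0.05491389334201813, 0.043950702995061874), 83.95159149169922) [ 0.43723544 -0.28943947] was .4368 -.2900 84.0
tumbler 0.4790391 -0.222773 0.48325965 -0.21834902 was .4806 -.2229 / .4845 -.2191
```

View pics/w3.png

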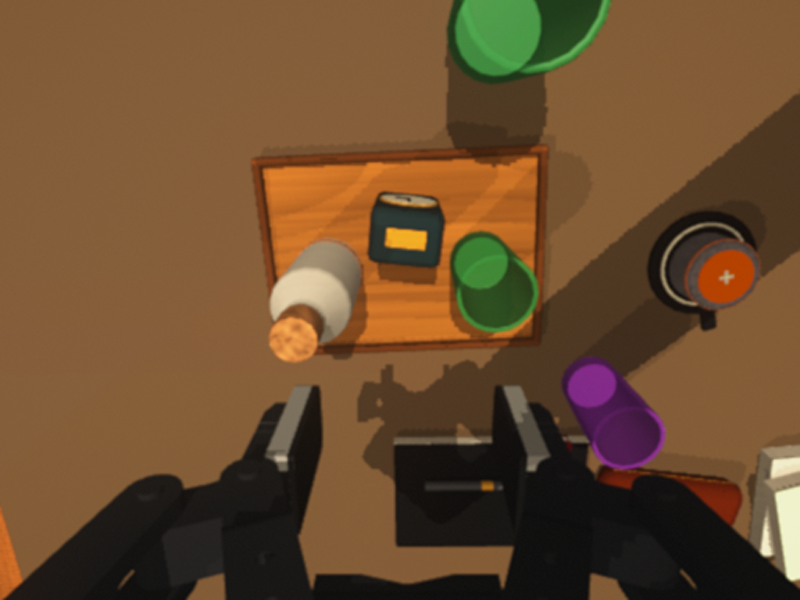

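The final view shows the cap (293,340), clock (405,230) and tumbler (495,292) all within about 2 mm of their original positions, with the clock's angle unchanged. The speaker is on the pad and the bystanders lie as before. Handing in.

```bash
python3 -c "
from plant import ctrl
print(ctrl.sign_off())"
```

```text
the job is handed in; nothing more can be done
None
```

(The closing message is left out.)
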